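# Photograph the eccentric sheave on the copy stand

### The arm

A 7-joint arm with a two-finger parallel gripper is mounted at the origin on the work surface. World frame = base frame: x ahead of the robot, y to its left, z up, the work surface at z = 0. Lengths are in mm, angles in rad, forces in N, time in s.
With the tool pointing down it reaches from about 400 to 875 mm from the base axis. Payload 6.5 kg.
Tool frame: the origin (TCP) lies midway between the tips of the shut fingers; the grasp point (between the pads) lies 19 mm behind it; z points along the fingers, y is the line along which they close (so a half turn about z gives the same grasp; the last joint's range is limited). The gripper opens to 88 mm and grips with 3 to 60 N. Pads are 18 mm wide; open, the fingers measure 123 mm over their backs; the gripper's body (75 mm by 187 mm) begins 45 mm behind the grasp point.
Start: joints at [-1.233, 0.536, -0.004, 1.538, 0.003, 1.067, -0.071], TCP at [255.39, 597.717, 207.716] pointing down, gripper open.
Joint ranges: [-2.7, 2.7], [-0.37, 2.16], [-1.27, 1.26], [0.24, 2.4], [-1.31, 4.45], [0.19, 1.91], [-2.76, 2.76]. Speed limits (rad/s): [2.39, 2.39, 3.14, 3.14, 3.14, 3.14, 3.14].

### API

Orientations are given as [roll, pitch, yaw] about the fixed x, y, z axes, in that order (R = Rz(yaw) Ry(pitch) Rx(roll)).
In Python, from plant import * gives the robot as it stands.
- The arm moves only by the shell command python3 -m pendant 'ROWS' [OPENING] [FORCE]. ROWS is JSON, a list of rows, each a list of 2 entries, a list of its own where there are three numbers: the shift along the tool's x, y, z in m, then the turn, a rotation vector about the tool's x, y, z in rad. In form: [[[dx, dy, dz], [rx, ry, rz]], ...]. A call has 1 to 20 rows; each row is the pose to reach, as a shift and turn from the pose commanded when the call began, along the tool's axes at that moment; what a row does not reach only later rows make up. A row lasts 1/10 s, in which the tool goes at most 50 mm and 8.59 degrees, less where a joint would pass 70% of its speed; a pose out of reach is approached as far as the arm can. A call with a gripper value outside its range is refused whole. OPENING is the opening in per cent of the stroke, from 0 (shut) to 100 (fully open), set as the call begins (- or left out, the last holds). The fingers move at their own pace and stop on an object; FORCE is the grip in N (left out, the last holds). Time passes only in rows, so rows that repeat a pose let the fingers close. It gives the time, the measured TCP pose, the force, the opening and the grip force at its end, in the units of the state.
- get_state(): the state, without advancing time (a new reading comes with each control period).
- get_image(name): name is "scene" or "top" or "wrist"; returns a dict with "color" (400x640x3 uint8, red, green, blue), "z_map" (400x640 float32, mm along the optical axis (not along the pixel's ray), 0 where there is no reading), "K" (3x3 intrinsics, pixels), "k1" (the pictures are not rectified: a ray, as slopes to the right and down, at radius r is drawn at 1 + k1 r^2 times it, then the intrinsics apply), "R" (3x3) and "t" (3): a world point X has camera coordinates R X + t. Camera axes: x right, y down, z forward; pixel columns grow to the right and rows downward; lengths in mm; the calibration is good to about 2 mm. A picture is of the moment at which its call begins.
- hand_in(): hands the job in; it is judged then, once.
Trained networks look in a picture, given as the dict that the camera call returned (one of the last four; its "shot" number tells which), for a name from the list of things; names that differ only in an ending like _2 or _b are one class to them, and where a whole thing is asked for, a point or a joint stands for the part that bears it (a point fixed in the world has none). Each returns a list of dicts, best first, with "confidence" (0 to 1); they miss things now and then, are a little off and sometimes report something else, mostly with a low value. They report only what shows in the picture. A call takes as long as a camera call. They do not tell look-alikes from the thing itself.
- boxes_of(query, picture): "pixel" ([row, column] in pixels, amid what is visible of it).
- place_of(query, picture): "pixel" ([row, column] in pixels: a listed point, or the origin of a listed thing).
The state is a dict: "time_s": time; "joint_pos": joint angles; "qd": joint speeds; "effort": joint torques, N m; "position": TCP position; "tool_rot": TCP orientation; "force": force on the tool from outside, world axes, zero at the start; "moment": the same for the moment, N m; "width": opening from 0.0 (shut) to 1.0 (fully open); "gripper_force": force on a finger pad.
Only numpy, scipy, OpenCV 4.12 (cv2) and the standard library are available. Lean on these libraries where they do the work, as an engineer would, in place of code of your own. Each camera call takes 0.05 s, during which the arm holds its last target. There are 200 camera calls.

### The job

Take a build-log picture of the brass eccentric sheave: push the copy stand's sliding stage, with the sheave on it, along its rails until it is fully home against the stop under the camera. Then, with the push button of the shutter release, press down to the halfway stop and pause there for about a second while the camera focuses, then press fully down to take the picture, and let the button come right back up. Leave the sheave lying where it is on the stage, do not knock the camera, and do not disturb the other parts on the bench.

Things in the scene. Friction and masses are not known exactly. Their poses are not given: they have to be found in the camera images.
- stand: Copy stand, fixed: grey baseboard 460 x 200 x 18 mm. Origin: centre of its underside, at bench level. x axis: the way the stage slides home (towards the column at x = 195 mm, 440 mm high), y across, z up. Two rails, 124 mm apart inside, tops 36 mm above the bench, lead from x = -220 to the stop bar at x = 132 mm. With the stage fully home, the stage's origin is at x = 32 mm, y = 0 in this frame
- camera: Black camera fixed on the stand's column, looking straight down. Origin: on the lens axis at bench level, 90 mm along the stand's x axis. Lens front (76 mm diameter) 165 mm above the bench; body 92 x 130 mm (along the stand's x, y) from 250 to 290 mm above the bench; an arm joins it to the column. Not to be knocked
- lens_axis (a point): The point on the lens axis at the height of the stage's top (30 mm above the bench); the sheave's centre comes within a few mm of it, seen from above, when the stage is home
- stage: Sliding stage, loose between the stand's rails (2 mm play each side; slides at 3 to 8 N): plywood 200 (x) x 120 (y) x 12 mm. Origin: centre of its underside, 18 mm above the bench; x towards the stop. At its outer end, x = -100 to -84 mm, stands a wooden push rail 100 mm wide (y), 30 to 62 mm above the bench. It starts pulled out 80 to 130 mm from home
- push_face (a point): Middle of the outer upright face of the stage's push rail, 46 mm above the bench; pushing here along the stage's +x axis sends it home
- sheave_centre (a point): Centre, half-way up the rim, of the brass eccentric sheave: grooved disc 74 mm diameter, 22 mm thick, with an off-centre boss to 32 mm height, 0.4 kg. It lies flat and loose on the stage, z axis up, 58 mm (give or take 6) along the stage's x axis from the stage's origin
- release: Radio shutter release, fixed to the bench: grey die-cast box 75 x 110 x 38 mm high (x, y, z) with a short aerial on its -y end and one black mushroom push button. Origin: centre of the box's underside. The button's axis is vertical, 18 mm along the box's +y from its centre. No other thing on the bench has a push button
- button_top (a point): Top centre of the black mushroom button (43 mm diameter), 68 mm above the bench when up; moves with it. Two steps, 12 mm in all: 6 mm against a light spring (1.2 to 3 N), then a distinct halfway stop where over 10 N is needed to go on, then 6 mm more (10 to 14 N) to the bottom. Springs back up when let go
- shutter_half (a joint): First-step travel of the push button, m: 0 up, 0.006 at the halfway stop (and beyond)
- shutter_full (a joint): Second-step travel of the push button, m: 0 until the halfway stop is pushed through, 0.006 fully down
- axle_box_a: Cast bronze axle box, 62 x 46 x 71 mm high, loose bystander; origin: centre of its underside
- axle_box_b: The other axle box of the pair, the same, loose bystander
- exhaust_bend: Copper exhaust pipe bend, about 95 x 105 mm, 24 mm pipe, lying flat, loose bystander; origin at bench level near its middle
- valve_handle: Black bakelite valve handwheel, 87 mm diameter, 27 mm high, lying flat on the bench, loose bystander; origin: centre of its underside
- oil_can: Squat steel oil can with a thin brass spout, 72 mm diameter, 115 mm high, loose bystander; origin: centre of its underside
- spanner: Steel spanner, 170 mm long, lying flat, loose bystander; origin on its underside
- try_square: Steel try square, stock 75 mm, blade 100 mm, lying flat, loose bystander; origin: underside of the stock's centre
Things that resemble listed ones, but are neither listed nor needed, are in the scene too. Several things have the shape of the stage; the one meant has the colours described above. There is more than one size of the part that bears sheave_centre; the job needs the larger.

How it is judged (in metres and radians):
On the way, in this order (a step that is already met when the one before it is completed fails the run):
1. the stage, with the sheave on it, is pushed fully home against the stop (x of stage in the frame of stand above 0.027 m and horizontal distance between sheave_centre and lens_axis below 0.02 m and angle between sheave_centre's own z axis and vertical below 0.1 rad), for 0.2 s.
2. the button is held at its halfway stop, not beyond it, for at least 0.7 s (value of joint shutter_half above 0.0045 m and value of joint shutter_full below 0.0015 m), for 0.7 s.
3. the button is pressed fully down (value of joint shutter_half above 0.0045 m and value of joint shutter_full above 0.0048 m), for 0.1 s.
At the end, for the whole second after the job is handed in: The stage is home within 5 mm of the stop and at rest, the sheave lies flat on it with its centre within 20 mm of the lens axis seen from above, and the push button is back up (within 1 mm) (all of step 1 and value of joint each of shutter_half, shutter_full below 0.001 m and linear speed of stage below 0.01 m/s); the robot touches nothing.
It fails at once if the picture is taken (button pushed through the halfway stop) before the stage is home (value of joint shutter_full above 0.003 m and x of stage in the frame of stand below 0.024 m).
It fails at once if the camera is knocked (over 5 N) (contact force between any of the arm, the fingers and camera above 5 N).
It fails at once if another part on the bench is moved more than 20 mm (distance of any of axle_box_a, axle_box_b, exhaust_bend, valve_handle, oil_can, spanner, try_square from where it was at the start of the episode above 0.02 m).
It also fails if it takes over 59 s, if anything falls off the work surface, if the arm or the gripper's body presses on something with over 40 N, if the wrist force passes 120 N, or if a joint passes its speed limit or range.

## Working session

There is one attempt and no reset: what is moved stays moved. The work goes in short steps, Python scripts to look and compute and a shell command to move; the robot and the scene stay as the last step left them, time stands still between calls to the robot, and variables do not carry over. Pictures are saved under pics/ and viewed, at most 10 in all, crops included, and the job is handed in when it is done.

```bash
mkdir -p pics; cat > h.py <<'E'
from plant import *
import numpy as np, cv2
def pt(im,row,col,z=None):
    """pixel -> world; z: known height mm, else depth map"""
    K=im["K"];R=np.array(im["R"]);t=np.array(im["t"]);k=im["k1"]
    d=np.array([(col-K[0][2])/K[0][0],(row-K[1][2])/K[1][1]]);s=d.copy()
    for _ in range(20): s=d/(1+k*(s@s))
    ray=R.T@np.array([s[0],s[1],1]);c=-R.T@t
    if z is None:
        return c+ray*im["z_map"][int(round(row)),int(round(col))]
    return c+ray*(z-c[2])/ray[2]
def save(im,n): cv2.imwrite(f"pics/{n}.png",im["color"][:,:,::-1])
E
python3 - <<'E'
from h import *
s=get_state();print(s["time_s"],s["position"],s["tool_rot"],s["force"])
for n in("scene","top"):
    im=get_image(n);save(im,n+"0")
    for q,z in(("stand",0),("camera",0),("stage",18),("push_face",46),("sheave_centre",41),("release",0),("button_top",68),("lens_axis",30),("oil_can",0),("axle_box_a",0)):
        for d in place_of(q,im)[:4]:
            r,c=d["pixel"];print(n,q,np.round([r,c]),round(d["confidence"],2),np.round(pt(im,r,c,z)))
E
```

```text
0.0 [255.13860555 597.11369266 206.85761634] [-3.13988925e+00  1.03920922e-04  2.73783566e+00] [ 0.23494438 -0.16412012  0.0957404 ]
scene stand [192. 210.] 0.73 [ 538. -344.    0.]
scene stage [191. 220.] 0.92 [ 538. -302.   18.]
scene stage [152. 273.] 0.61 [ 266. -284.   18.]
scene push_face [195. 242.] 0.64 [ 552. -206.   46.]
scene push_face [139. 292.] 0.56 [ 198. -249.   46.]
scene sheave_centre [180. 206.] 0.83 [ 535. -355.   41.]
scene sheave_centre [233. 192.] 0.74 [ 743. -228.   41.]
scene release [266. 435.] 0.82 [525. 357.  -0.]
scene button_top [248. 446.] 0.5 [527. 371.  68.]
scene lens_axis [176. 188.] 0.78 [ 534. -428.   30.]
scene oil_can [234. 402.] 0.88 [447. 244.   0.]
scene oil_can [266. 431.] 0.48 [531. 348.   0.]
scene axle_box_a [269. 283.] 0.95 [710.  25.   0.]
scene axle_box_a [304. 330.] 0.64 [754. 176.  -0.]
top camera [197. 424.] 0.36 [ 540. -290.    0.]
top stage [276. 436.] 0.88 [ 272. -313.   18.]
top stage [200. 426.] 0.6 [ 527. -293.   18.]
top stage [216. 303.] 0.37 [473. 122.  18.]
top push_face [193. 399.] 0.68 [ 545. -196.   46.]
top push_face [302. 424.] 0.65 [ 191. -265.   46.]
top push_face [140. 287.] 0.44 [728. 174.  46.]
top sheave_centre [194. 443.] 0.87 [ 539. -343.   41.]
top sheave_centre [143. 414.] 0.69 [ 715. -256.   41.]
top release [206. 231.] 0.63 [515. 366.   0.]
top button_top [199. 225.] 0.55 [524. 373.  68.]
top lens_axis [196. 468.] 0.59 [ 536. -430.   30.]
top oil_can [230. 267.] 0.74 [429. 243.   0.]
top axle_box_a [154. 331.] 0.91 [692.  24.   0.]
top axle_box_a [139. 285.] 0.65 [748. 184.   0.]
top axle_box_a [192. 398.] 0.28 [ 558. -200.    0.]
```

View pics/scene0.png

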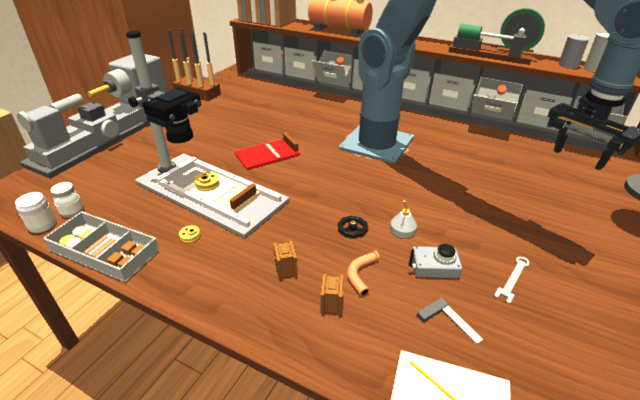

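View pics/top0.png

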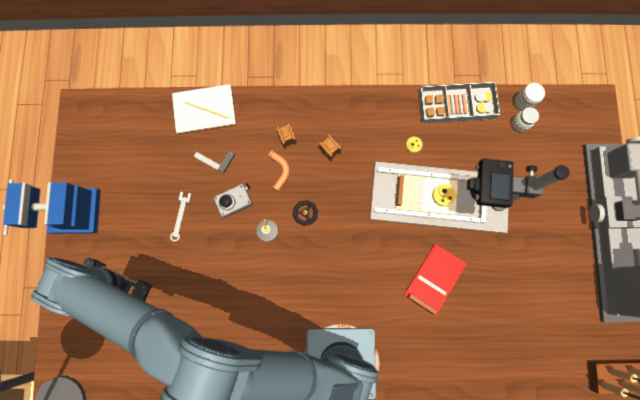

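Scene picture: the plywood stage on the grey stand is at about (191,220) with the big sheave on it at (180,206). The release is at (260,437) and the oil can at (225,403).

Look-alikes in the top view:
- **Stage:** the plywood one at (200,426) sits on the stand with a sheave on it. The red one at (276,436) is on the bench and is the wrong colour.
- **Sheave:** the large one is on the stage at (194,443). The small one at (143,414) is on the bench.
- **Button:** only the release at (206,231) has one. The valve handwheel at (212,305) is not a button.

I choose the plywood stage, the large sheave and the release, and check them in one crop.

```bash
python3 - <<'E'
from h import *
im=get_image("top")
cv2.imwrite("pics/crop.png",cv2.resize(im["color"][130:300,200:520,::-1],None,fx=2.5,fy=2.5,interpolation=cv2.INTER_CUBIC))
# heights map
H=np.array([[pt(im,r,c)if im["z_map"][r,c]>0 else[0,0,-99] for c in range(200,520)] for r in range(130,300)])
def rect(m):
    m=m.astype(np.uint8);n,l,s,_=cv2.connectedComponentsWithStats(m)
    for i in np.argsort(-s[1:,4])[:3]+1:
        P=H[l==i];(c,wh,a)=cv2.minAreaRect(P[:,:2].astype(np.float32));print(s[i],np.round(c),np.round(wh),round(a,1),np.round(P[:,2].mean()))
Z=H[:,:,2]
print("base+");rect((Z>11)&(Z<45)&(H[:,:,1]<-100))
print("pushrail");rect((Z>48)&(Z<75)&(H[:,:,1]<-100))
print("button");rect((Z>52)&(Z<85)&(H[:,:,1]>300))
print("box");rect((Z>25)&(Z<90)&(H[:,:,1]>300))
E
```

```text
base+
[ 170   31  139   72 6023] [ 538. -342.] [460. 202.] 83.4 24.0
[ 204  115   62   55 1086] [ 263. -309.] [121. 200.] 56.9 15.0
[207   6  16  16 166] [ 723. -261.] [49. 52.] 45.0 17.0
pushrail
[234  53  22  23 331] [ 538. -346.] [70. 73.] 87.6 54.0
[197  45   8  30 162] [ 553. -201.] [16. 99.] 83.1 60.0
[284  79   1   1   1] [ 488. -475.] [0. 0.] 0.0 48.0
button
[ 19  64  14  13 135] [521. 373.] [42. 41.] 61.0 66.0
[46 52  2  4  5] [577. 304.] [7. 3.] 25.1 70.0
box
[ 14  52  36  35 740] [531. 350.] [ 77. 125.] 24.7 43.0
```

View pics/crop.png

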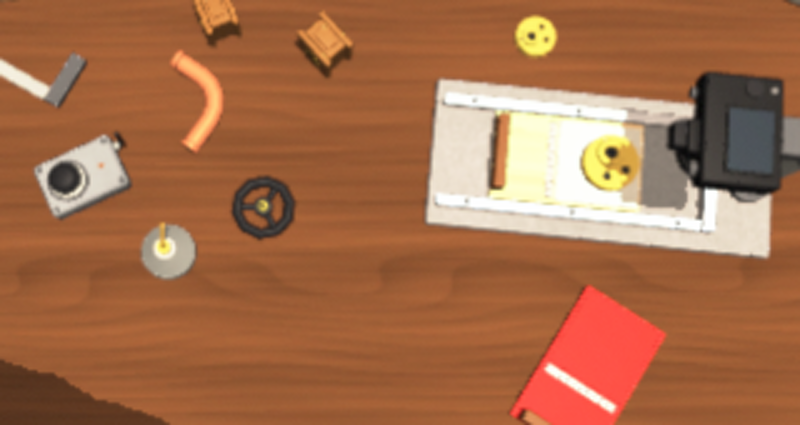

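The crop confirms the choice. The plywood stage with its brown push rail is at crop (150,545), the large sheave with boss at (163,610), and the grey release with its black button at (180,68).

The measured sizes match the descriptions: base 460x202, push rail 16x99, button 42 mm at height 66. The stage is about 82 mm out. I now move above the outer end of the stand with the fingers part open and across the push direction.

```bash
python3 -m pendant '[[[-0.575,-0.57,-0.02],[0,0,1.282]],[[-0.575,-0.57,-0.02],[0,0,1.282]],[[-0.575,-0.57,-0.02],[0,0,1.282]],[[-0.575,-0.57,-0.02],[0,0,1.282]],[[-0.575,-0.57,-0.02],[0,0,1.282]],[[-0.575,-0.57,-0.02],[0,0,1.282]],[[-0.575,-0.57,-0.02],[0,0,1.282]],[[-0.575,-0.57,-0.02],[0,0,1.282]],[[-0.575,-0.57,-0.02],[0,0,1.282]],[[-0.575,-0.57,-0.02],[0,0,1.282]],[[-0.575,-0.57,-0.02],[0,0,1.282]],[[-0.575,-0.57,-0.02],[0,0,1.282]],[[-0.575,-0.57,-0.02],[0,0,1.282]],[[-0.575,-0.57,-0.02],[0,0,1.282]],[[-0.575,-0.57,-0.02],[0,0,1.282]],[[-0.575,-0.57,-0.02],[0,0,1.282]],[[-0.575,-0.57,-0.02],[0,0,1.282]],[[-0.575,-0.57,-0.02],[0,0,1.282]],[[-0.575,-0.57,-0.02],[0,0,1.282]],[[-0.575,-0.57,-0.02],[0,0,1.282]]]' 45
```

```text
time_s: 3.15
position: [560.0, -149.8, 227.6]
tool_rot: [-3.141, -0.001, 1.459]
force: [-0.6, 0.2, -0.1]
width: 0.45
gripper_force: 0.0
```

```bash
python3 -m pendant '[[[0,0,0.045],[0,0,0]],[[0,0,0.09],[0,0,0]],[[0,0,0.135],[0,0,0]],[[0,0,0.165],[0,0,0]],[[0,0,0.18],[0,0,0]],[[0,0,0.185],[0,0,0]],[[-0.008,0,0.185],[0,0,0]],[[-0.016,0,0.185],[0,0,0]],[[-0.022,0,0.185],[0,0,0]],[[-0.022,0,0.185],[0,0,0]]]'; python3 - <<'E'
from h import *
im=get_image("scene");cv2.imwrite("pics/c2.png",cv2.resize(im["color"][80:240,100:340,::-1],None,fx=3,fy=3,interpolation=cv2.INTER_CUBIC))
E
```

```text
time_s: 4.15
position: [558.1, -176.3, 43.9]
tool_rot: [3.14, 0.001, 1.454]
force: [0.4, 0.1, -0.2]
width: 0.451
gripper_force: 0.0
```

View pics/c2.png

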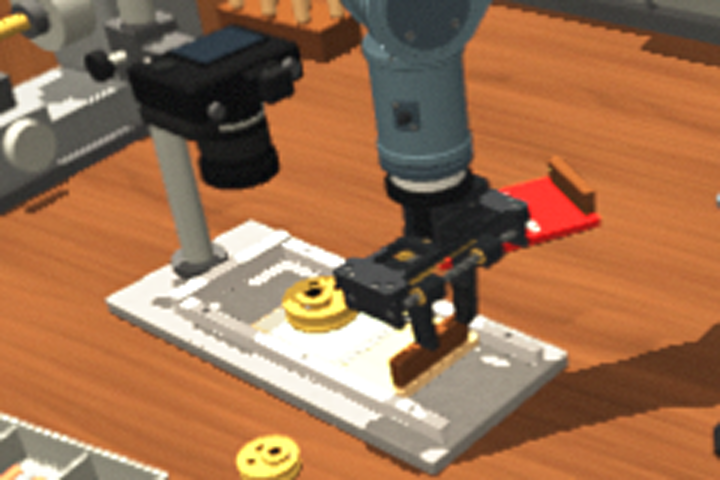

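The fingers stand behind the push rail at crop (335,450), and the camera is well clear. I push gently.

```bash
python3 -m pendant '[[[-0.005,0,0],[0,0,0]],[[-0.01,0,0],[0,0,0]],[[-0.015,0,0],[0,0,0]],[[-0.02,0,0],[0,0,0]],[[-0.025,0,0],[0,0,0]],[[-0.031,0,0],[0,0,0]],[[-0.037,0,0],[0,0,0]],[[-0.043,0,0],[0,0,0]],[[-0.049,0,0],[0,0,0]],[[-0.055,0,0],[0,0,0]],[[-0.061,0,0],[0,0,0]],[[-0.066,0,0],[0,0,0]],[[-0.07,0,0],[0,0,0]],[[-0.073,0,0],[0,0,0]],[[-0.075,0,0],[0,0,0]]]'
```

```text
time_s: 5.7
position: [549.1, -249.0, 42.8]
tool_rot: [3.141, 0.0, 1.456]
force: [0.3, -0.3, -0.5]
width: 0.453
gripper_force: 0.0
```

```bash
python3 - <<'E'
from h import *
im=get_image("scene");cv2.imwrite("pics/c3.png",cv2.resize(im["color"][80:240,100:340,::-1],None,fx=3,fy=3,interpolation=cv2.INTER_CUBIC))
E
```

```text
(no output)
```

View pics/c3.png

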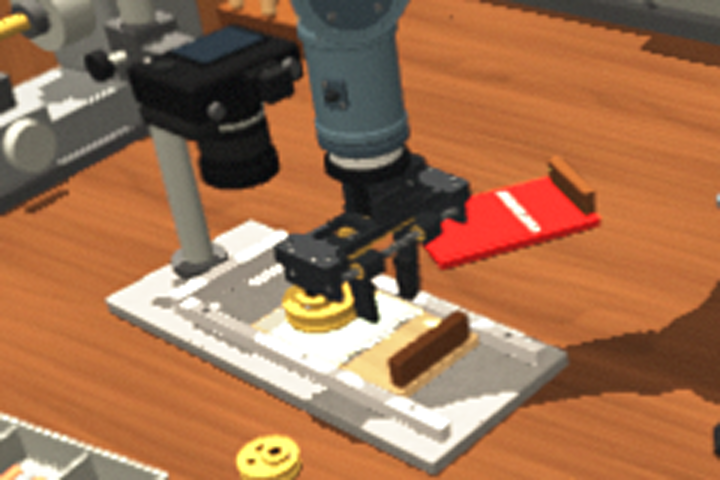

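The picture shows the stage unmoved (rail still at crop (345,430)) while the fingers have gone past it, at (310,370). Either they passed above the rail or the pose reading is off, so I measure the fingertips in depth.

```bash
python3 - <<'E'
from h import *
s=get_state();print(s["position"],s["force"],s["joint_pos"])
im=get_image("scene")
def proj(X):
    c=np.array(im["R"])@X+np.array(im["t"]);u=c[:2]/c[2];u=u*(1+im["k1"]*(u@u));K=np.array(im["K"]);return np.round([K[1,1]*u[1]+K[1,2],K[0,0]*u[0]+K[0,2],c[2]],1)
for z in(43,60,80,100): print(z,proj(np.array([549+30,-253,z])),proj(np.array([549-30,-246,z])))
for r,c in((186,223),(183,222),(178,222),(176,236),(170,236),(163,212)): print(r,c,np.round(pt(im,r,c)))
for r,c in((200,240),(193,250)): print("rail",r,c,np.round(pt(im,r,c)))
im=get_image("wrist");save(im,"w1")
im=get_image("top")
for q in("push_face","sheave_centre"):
    for d in place_of(q,im)[:2]: print(q,d["pixel"],pt(im,*d["pixel"],46))
E
```

```text
[ 549.01366393 -249.23928473   42.77404562] [-0.45265503  0.05068454  0.16409425] [ 0.04890203  0.71430975  0.42341448  1.78947934 -0.41657044  0.7271345
  0.58106083]
43 [ 195.9  223.2 1173.6] [ 185.9  237.7 1213.9]
60 [ 191.1  222.4 1163.3] [ 181.2  237.1 1203.6]
80 [ 185.3  221.5 1151.2] [ 175.5  236.3 1191.5]
100 [ 179.4  220.5 1139. ] [ 169.8  235.5 1179.3]
186 223 [ 582. -245.   82.]
183 222 [ 585. -245.   94.]
178 222 [ 585. -241.  112.]
176 236 [ 530. -238.   88.]
170 236 [ 527. -237.  107.]
163 212 [ 617. -237.  180.]
rail 200 240 [ 577. -195.   47.]
rail 193 250 [ 534. -191.   45.]
push_face [306.6, 423.2] [ 176.43585593 -261.61797615   46.        ]
push_face [190.8, 397.2] [ 551.63633806 -191.64603314   46.        ]
sheave_centre [143.1, 413.9] [ 714.78286638 -253.70561519   46.        ]
sheave_centre [190.0, 443.0] [ 552.95377422 -343.35906156   46.        ]
```

View pics/w1.png

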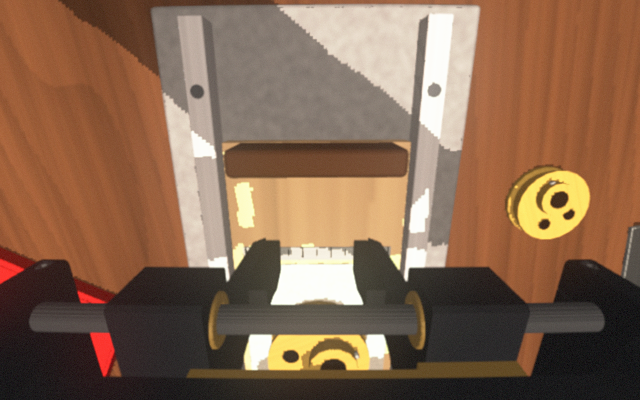

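The wrist picture shows the fingers at (265,320), inside the push rail at (160,315), with the sheave ahead at (350,320). In depth the tips sit at about z = 82 while the reading says 43, so the tips are some 39 mm higher than reported. Nothing was touched.

I back off above the rail, shut the fingers and measure the tip height again.

```bash
python3 -m pendant '[[[0,0,-0.03],[0,0,0]],[[0.02,0,-0.03],[0,0,0]],[[0.05,0,-0.03],[0,0,0]],[[0.08,0,-0.03],[0,0,0]],[[0.105,0,-0.03],[0,0,0]],[[0.105,0,-0.03],[0,0,0]],[[0.105,0,-0.03],[0,0,0]],[[0.105,0,-0.03],[0,0,0]],[[0.105,0,-0.03],[0,0,0]],[[0.105,0,-0.03],[0,0,0]],[[0.105,0,-0.03],[0,0,0]]]' 0 20; python3 - <<'E'
from h import *
s=get_state();p=np.array(s["position"]);print(p,s["width"])
im=get_image("scene")
cv2.imwrite("pics/c4.png",cv2.resize(im["color"][130:230,180:320,::-1],None,fx=5,fy=5,interpolation=cv2.INTER_CUBIC))
P=[]
for r in range(100,240):
    for c in range(180,340):
        if im["z_map"][r,c]>0:
            w=pt(im,r,c)
            if abs(w[0]-p[0])<70 and abs(w[1]-p[1])<40 and 64<w[2]<150: P.append([*w,r,c])
P=np.array(P);i=np.argsort(P[:,2])[:15];print(np.round(P[i]))
E
```

```text
time_s: 7.1
position: [561.0, -145.1, 72.7]
tool_rot: [3.142, 0.0, 1.455]
force: [0.6, -1.1, 0.0]
width: 0.006
gripper_force: 0.0
[ 561.01357276 -145.0561459    72.73650785] 0.0055728592623991244
[[ 561. -137.  101.  187.  259.]
 [ 564. -137.  103.  187.  258.]
 [ 553. -135.  104.  185.  261.]
 [ 559. -135.  104.  186.  260.]
 [ 557. -136.  106.  185.  260.]
 [ 550. -133.  106.  184.  262.]
 [ 562. -135.  106.  186.  259.]
 [ 573. -134.  107.  188.  257.]
 [ 575. -136.  107.  188.  256.]
 [ 560. -136.  108.  185.  259.]
 [ 554. -134.  108.  184.  261.]
 [ 573. -147.  108.  186.  253.]
 [ 575. -142.  108.  187.  254.]
 [ 572. -135.  109.  187.  257.]
 [ 575. -149.  109.  186.  252.]]
```

View pics/c4.png

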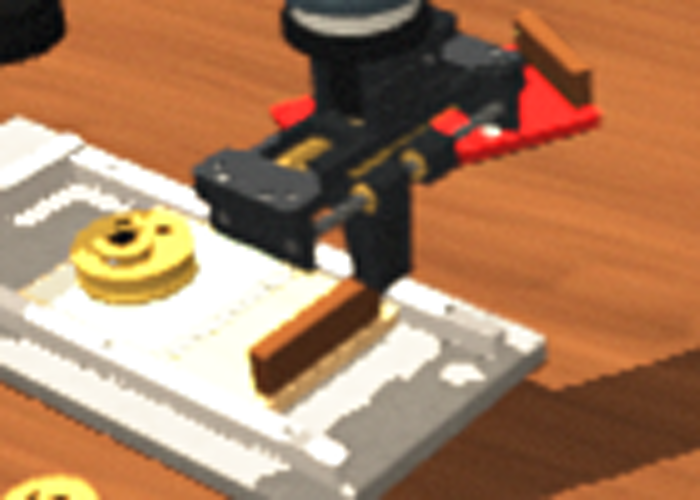

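The shut tips are at z ≈ 105–108, in crop (285,380), while the reading says 73, so the offset is about +34. I lower 60 mm outside the rail and verify.

```bash
cat >> h.py <<'E'
def tip(im,p,lo,hi,rx=22):
    """lowest finger points near p: 5-percentile height and mean xy"""
    P=[]
    for r in range(0,400):
        for c in range(0,640):
            if im["z_map"][r,c]>0:
                w=pt(im,r,c)
                if abs(w[0]-p[0])<rx and abs(w[1]-p[1])<rx and lo<w[2]<hi: P.append(w)
    P=np.array(P);P=P[np.argsort(P[:,2])];return len(P),np.round(P[:20:3])
E
python3 -m pendant '[[[0,0,0.02],[0,0,0]],[[0,0,0.04],[0,0,0]],[[0,0,0.052],[0,0,0]],[[0,0,0.06],[0,0,0]],[[0,0,0.06],[0,0,0]],[[0,0,0.06],[0,0,0]]]'; python3 - <<'E'
from h import *
p=get_state()["position"];im=get_image("scene");print(tip(im,p,24,110))
E
```

```text
time_s: 7.75
position: [561.5, -144.7, 13.2]
tool_rot: [3.141, 0.0, 1.456]
force: [-0.8, 1.1, -0.5]
width: 0.002
gripper_force: 0.0
(170, array([[ 555., -133.,   44.],
       [ 565., -136.,   46.],
       [ 573., -140.,   47.],
       [ 555., -132.,   48.],
       [ 573., -150.,   49.],
       [ 576., -135.,   50.],
       [ 553., -130.,   50.]]))
```

```bash
python3 -m pendant '[[[-0.01,0,0],[0,0,0]],[[-0.02,0,0],[0,0,0]],[[-0.028,0,0],[0,0,0]],[[-0.034,0,0],[0,0,0]],[[-0.038,0,0],[0,0,0]],[[-0.042,0,0],[0,0,0]],[[-0.047,0,0],[0,0,0]],[[-0.052,0,0],[0,0,0]],[[-0.058,0,0],[0,0,0]],[[-0.064,0,0],[0,0,0]],[[-0.07,0,0],[0,0,0]],[[-0.076,0,0],[0,0,0]],[[-0.082,0,0],[0,0,0]],[[-0.088,0,0],[0,0,0]],[[-0.094,0,0],[0,0,0]],[[-0.1,0,0],[0,0,0]],[[-0.105,0,0],[0,0,0]],[[-0.109,0,0],[0,0,0]],[[-0.112,0,0],[0,0,0]]]'
```

```text
time_s: 9.7
position: [549.3, -252.9, 12.9]
tool_rot: [3.142, -0.004, 1.458]
force: [1.4, 6.1, 4.8]
width: 0.007
gripper_force: 3.4
```

In contact, at 6 N as expected. I continue in small steps until the force rises at the stop.

```bash
python3 -m pendant '[[[-0.003,0,0],[0,0,0]],[[-0.006,0,0],[0,0,0]],[[-0.008,0,0],[0,0,0]],[[-0.009,0,0],[0,0,0]]]'; python3 -m pendant '[[[-0.0015,0,0],[0,0,0]],[[-0.003,0,0],[0,0,0]]]'
```

```text
time_s: 10.1
position: [548.3, -261.8, 12.8]
tool_rot: [3.142, -0.004, 1.458]
force: [2.0, 6.7, 4.7]
width: 0.004
gripper_force: 3.4
time_s: 10.3
position: [548.1, -263.9, 12.9]
tool_rot: [-3.141, -0.005, 1.458]
force: [1.3, 10.8, 8.2]
width: 0.007
gripper_force: 5.1
```

```bash
python3 -m pendant '[[[-0.001,0,0],[0,0,0]],[[-0.002,0,0],[0,0,0]]]';  python3 - <<'E'
from h import *
for n in("top","scene"):
    im=get_image(n)
    P=np.array([pt(im,r,c) for r in range(100,300) for c in range(150,520) if im["z_map"][r,c]>0])
    d=-np.array([.115,.993]);q=P[:,:2]-[538,-342];x=q@d;y=q@np.array([.993,-.115]);z=P[:,2]
    m=(x>-160)&(x<-20)&(abs(y)<45)&(abs(y)>12)&(z>54)&(z<66);print(n,"rail x",np.percentile(x[m],[5,50,95]),"want -68..-52")
    m=(x>30)&(x<140)&(abs(y)<45)&(z>45)&(z<66);print("sheave x",np.percentile(x[m],[3,50,97]),np.percentile(y[m],[3,97]),"want 53..127,-37..37",m.sum())
save(im,"s5")
E
```

```text
time_s: 10.5
position: [548.0, -263.8, 12.8]
tool_rot: [-3.141, -0.008, 1.459]
force: [0.4, 14.1, 10.4]
width: 0.009
gripper_force: 7.0Traceback (most recent call last):
  File "<stdin>", line 6, in <module>
    return _quantile_unchecked(
        a, q, axis, out, overwrite_input, method, keepdims, weights)
    return _ureduce(a,
                    func=_quantile_ureduce_func,
    ...<5 lines>...
                    overwrite_input=overwrite_input,
                    method=method)
    r = func(a, **kwargs)
    result = _quantile(arr,
                       quantiles=q,
    ...<2 lines>...
                       out=out,
                       weights=wgt)
    slices_having_nans = np.isnan(arr[-1, ...])
                                  ~~~^^^^^^^^^
IndexError: index -1 is out of bounds for axis 0 with size 0
```

The force rises with no more motion, and TCP stand-x is -79 where home was predicted at -78, so the stage is at the stop. I retreat, rise, travel to above the button, then check the stage with a clear view.

```bash
python3 -m pendant '[[[0.01,0,0],[0,0,0]],[[0.03,0,0],[0,0,0]],[[0.06,0,-0.02],[0,0,0]],[[0.08,0,-0.06],[0,0,0]],[[0.1,0,-0.1],[0,0,0]],[[0.13,0,-0.14],[0,0,0]],[[0.6285,-0.099,-0.14],[0,0,0]],[[0.6285,-0.099,-0.14],[0,0,0]],[[0.6285,-0.099,-0.14],[0,0,0]],[[0.6285,-0.099,-0.14],[0,0,0]],[[0.6285,-0.099,-0.14],[0,0,0]],[[0.6285,-0.099,-0.14],[0,0,0]],[[0.6285,-0.099,-0.14],[0,0,0]],[[0.6285,-0.099,-0.14],[0,0,0]],[[0.6285,-0.099,-0.14],[0,0,0]],[[0.6285,-0.099,-0.14],[0,0,0]],[[0.6285,-0.099,-0.14],[0,0,0]],[[0.6285,-0.099,-0.14],[0,0,0]],[[0.6285,-0.099,-0.14],[0,0,0]],[[0.6285,-0.099,-0.14],[0,0,0]]]';  python3 - <<'E'
from h import *
p=get_state()["position"]
for n in("top","scene"):
    im=get_image(n)
    P=np.array([pt(im,r,c) for r in range(60,330) for c in range(100,560) if im["z_map"][r,c]>0])
    d=-np.array([.115,.993]);q=P[:,:2]-[538,-342];x=q@d;y=q@np.array([.993,-.115]);z=P[:,2]
    m=(x>-160)&(x<-20)&(abs(y)<45)&(z>54)&(z<66);print(n,"rail x",np.percentile(x[m],[3,97]) if m.any() else 0,"want -68..-52")
    m=(x>30)&(x<140)&(abs(y)<45)&(z>45)&(z<66);print("sheave x",m.sum(),(np.percentile(x[m],[2,98]),np.percentile(y[m],[2,98])) if m.any() else 0,"want 53..127,-37..37")
    m=(np.hypot(P[:,0]-522,P[:,1]-373)<40)&(z>58)&(z<80)
    if m.any(): print("button",P[m].min(0),P[m].max(0))
print(tip(im,p,85,260))
for d_ in place_of("button_top",im)[:2]: print(d_,pt(im,*d_["pixel"],68))
save(im,"s5")
E
```

```text
time_s: 12.55
position: [521.3, 363.5, 152.8]
tool_rot: [3.141, 0.001, 1.453]
force: [-0.5, 0.5, 0.0]
width: 0.006
gripper_force: 0.0
top rail x [-67.74609874 -52.68972542] want -68..-52
sheave x 257 (array([ 50.56707326, 107.56625903]), array([-33.41141356,  30.58611856])) want 53..127,-37..37
button [502.63076553 352.81653579  58.24169979] [543.09728423 388.85590182  74.14927359]
scene rail x [-70.79291685 -55.44277308] want -68..-52
sheave x 272 (array([ 48.57669001, 118.56895961]), array([-31.62314335,  36.65561107])) want 53..127,-37..37
button [505.14254699 351.19132805  58.02340798] [546.91082047 393.24801314  69.45538172]
(33, array([[532., 359., 184.],
       [534., 366., 185.],
       [534., 363., 187.],
       [535., 352., 189.],
       [536., 358., 190.],
       [539., 370., 190.],
       [536., 365., 192.]]))
{'pixel': [248.0, 448.3], 'confidence': 0.48} [522.86079137 376.07525613  68.        ]
```

View pics/s5.png

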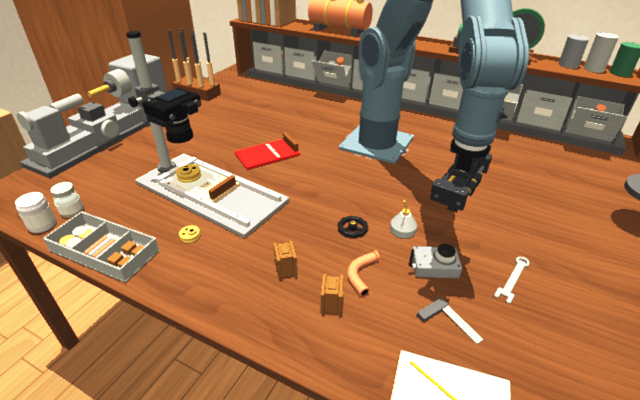

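The picture shows the stage home, with the push rail at (187,222) and the sheave at (172,188) under the lens. The bystanders are undisturbed, and the gripper is above the button at (250,446). The rail measures -68…-52 and the sheave centre is about 86, both as required. I descend to just above the button.

```bash
python3 -m pendant '[[[0,0,0.03],[0,0,0]],[[0,0,0.06],[0,0,0]],[[0,0,0.085],[0,0,0]],[[0,0,0.1],[0,0,0]],[[0,0,0.107],[0,0,0]],[[0,0,0.107],[0,0,0]],[[0,0,0.107],[0,0,0]]]'; python3 - <<'E'
from h import *
p=get_state()["position"];print(p)
for n in("scene","top"): print(tip(get_image(n),p,72,110))
E
```

```text
time_s: 13.4
position: [521.3, 366.4, 46.8]
tool_rot: [3.14, -0.001, 1.456]
force: [0.2, -0.1, 0.8]
width: 0.005
gripper_force: 0.0
[521.26784134 366.44591169  46.7992147 ]Traceback (most recent call last):
  File "<stdin>", line 3, in <module>
  File "h.py", line 21, in tip
    P=np.array(P);P=P[np.argsort(P[:,2])];return len(P),np.round(P[:20:3])
                                 ~^^^^^
IndexError: too many indices for array: array is 1-dimensional, but 2 were indexed
```

```bash
python3 -m pendant '[[[0.003,0.0014,0.003],[0,0,0]],[[0.005,0.0014,0.006],[0,0,0]],[[0.005,0.0014,0.006],[0,0,0]]]';for i in 1; do python3 -m pendant '[[[0,0,0.001],[0,0,0]],[[0,0,0.002],[0,0,0]]]'; python3 -m pendant '[[[0,0,0.001],[0,0,0]],[[0,0,0.002],[0,0,0]]]'; done
```

```text
time_s: 13.75
position: [522.2, 371.6, 39.5]
tool_rot: [-3.141, -0.0, 1.456]
force: [-0.0, 0.2, -0.0]
width: 0.002
gripper_force: 0.0
time_s: 13.95
position: [522.4, 370.9, 37.7]
tool_rot: [3.141, -0.0, 1.456]
force: [-0.9, 0.8, -0.6]
width: 0.002
gripper_force: 0.0
time_s: 14.15
position: [522.4, 370.9, 35.8]
tool_rot: [3.142, -0.0, 1.456]
force: [-0.3, 1.0, 1.7]
width: 0.004
gripper_force: 0.7
```

```bash
python3 -m pendant '[[[0,0,0.001],[0,0,0]],[[0,0,0.002],[0,0,0]]]'|egrep 'pos|^force'; python3 -m pendant '[[[0,0,0.001],[0,0,0]],[[0,0,0.001],[0,0,0]]]'|egrep 'pos|^force'; python3 -m pendant '[[[0,0,0.001],[0,0,0]],[[0,0,0.001],[0,0,0]]]'|egrep 'pos|^force'
```

```text
position: [522.5, 370.9, 33.8]
force: [-0.1, -0.6, 1.5]
position: [522.5, 370.9, 32.7]
force: [-0.2, 0.1, 3.2]
position: [522.5, 370.9, 31.7]
force: [-0.2, -0.4, 3.5]
```

```bash
python3 -m pendant '[[[0,0,0.001],[0,0,0]],[[0,0,0.001],[0,0,0]]]'|egrep 'pos|^force'; python3 -m pendant '[[[0,0,0.001],[0,0,0]],[[0,0,0.001],[0,0,0]]]'|egrep 'pos|^force'
```

```text
position: [522.5, 371.0, 31.3]
force: [-2.2, -2.0, 8.7]
position: [522.5, 371.0, 30.5]
force: [-2.7, -1.8, 10.8]
```

The halfway stop is reached: the force jumped at about 31.3. I ease back 1 mm and hold for over a second.

```bash
python3 -m pendant '[[[0,0,-0.001],[0,0,0]],[[0,0,-0.001],[0,0,0]],[[0,0,-0.001],[0,0,0]]]'|egrep 'time|pos|^force';python3 -m pendant '[[[0,0,0],[0,0,0]],[[0,0,0],[0,0,0]],[[0,0,0],[0,0,0]],[[0,0,0],[0,0,0]],[[0,0,0],[0,0,0]],[[0,0,0],[0,0,0]],[[0,0,0],[0,0,0]],[[0,0,0],[0,0,0]],[[0,0,0],[0,0,0]],[[0,0,0],[0,0,0]],[[0,0,0],[0,0,0]],[[0,0,0],[0,0,0]]]'|egrep 'time|pos|^force'
```

```text
time_s: 15.45
position: [522.6, 371.0, 31.4]
force: [-1.8, 0.0, 8.3]
time_s: 16.65
position: [522.6, 371.0, 31.5]
force: [-2.2, -1.1, 8.6]
```

It held for 1.2 s at 8.5 N, above the light spring's 3 N and below 10 N. Now I press fully down.

```bash
python3 -m pendant '[[[0,0,0.002],[0,0,0]],[[0,0,0.004],[0,0,0]],[[0,0,0.006],[0,0,0]],[[0,0,0.008],[0,0,0]],[[0,0,0.008],[0,0,0]]]'|egrep 'time|pos|^force'
```

```text
time_s: 17.15
position: [522.7, 371.1, 25.1]
force: [-6.6, -4.4, 22.2]
```

```bash
python3 -m pendant '[[[0,0,0.002],[0,0,0]],[[0,0,0.003],[0,0,0]],[[0,0,0.003],[0,0,0]]]'|egrep 'time|pos|^force'
```

```text
time_s: 17.45
position: [523.0, 371.3, 24.6]
force: [-13.3, -7.1, 42.7]
```

Bottomed out: 6.5 mm travelled and the force climbed steeply. I release and retreat upward.

```bash
python3 -m pendant '[[[0,0,-0.005],[0,0,0]],[[0,0,-0.012],[0,0,0]],[[0,0,-0.025],[0,0,0]],[[0,0,-0.05],[0,0,0]],[[0,0,-0.09],[0,0,0]],[[0,0,-0.12],[0,0,0]],[[0,0,-0.12],[0,0,0]],[[0,0,-0.12],[0,0,0]],[[0,0,-0.12],[0,0,0]],[[0,0,-0.12],[0,0,0]]]'|egrep 'time|pos|^force'; python3 - <<'E'
from h import *
for n in("top","scene"):
    im=get_image(n)
    P=np.array([pt(im,r,c) for r in range(60,330) for c in range(100,560) if im["z_map"][r,c]>0])
    d=-np.array([.115,.993]);q=P[:,:2]-[538,-342];x=q@d;y=q@np.array([.993,-.115]);z=P[:,2]
    m=(x>-160)&(x<-20)&(abs(y)<45)&(z>54)&(z<66);print(n,"rail x",np.percentile(x[m],[3,97]))
    m=(np.hypot(P[:,0]-523,P[:,1]-372)<14)&(z<90)
    if m.any(): print("button z",np.median(z[m]))
E
```

```text
time_s: 18.45
position: [521.5, 370.4, 138.2]
force: [0.0, 0.0, -1.0]
top rail x [-67.86067019 -52.73151066]
button z 67.98553198512741
scene rail x [-70.46189834 -54.04253172]
button z 66.3817013973304
```

The button is back up at z ≈ 68, the stage is home and the arm is clear.

```bash
python3 -c "
from plant import *
print(hand_in())"
```

```text
the job is handed in; nothing more can be done
None
```

I handed the job in at about 18.5 s: the stage is home with the sheave under the lens, and the button was held at halfway for over 1.2 s, pressed fully down and came back up; the hand-in returned no verdict, and the final press peaked at about 43 N on the fingertips.

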